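Put the tiered food carrier together

TASK

Put the enamelled food carrier together on its round wooden base, one piece after another from the bottom up: first the blue tier into the base, then the yellow, then the green, and last the white lid with the wooden knob, each nested fully home and level on the one below before the next is brought. Leave the grey tin cup, the biscuit cutter, the zinc jar lid and the spice tin where they stand.

Things in the scene. Friction and masses are not known exactly. Their poses are not given: they have to be found in the camera images.
- tier_blue: blue enamelled tier, open round, dark rim; (mm) outer diameter 62, height 50 (the deepest), mouth inner diameter 57. Foot 6 high (tapering 51 to 47 diameter) under a 62 shoulder; it drops with 3 play all round into the piece below until it is home. 0.07 to 0.15 kg. Origin: centre of the foot's underside, z up; seated, it is 8 above the origin of the base. Grip round the outside near the rim.
- tier_yellow: yellow enamelled tier, open round, dark rim; (mm) outer diameter 62, height 44, mouth inner diameter 57. Foot 6 high (tapering 51 to 47 diameter) under a 62 shoulder; it drops with 3 play all round into the piece below until it is home. 0.07 to 0.15 kg. Origin: centre of the foot's underside, z up; seated, it is 44 above the origin of the blue tier. Grip round the outside near the rim.
- tier_green: green enamelled tier, open round, dark rim; (mm) outer diameter 62, height 38 (the shallowest), mouth inner diameter 57. Foot 6 high (tapering 51 to 47 diameter) under a 62 shoulder; it drops with 3 play all round into the piece below until it is home. 0.07 to 0.15 kg. Origin: centre of the foot's underside, z up; seated, it is 38 above the origin of the yellow tier. Grip round the outside near the rim.
- lid: white enamelled lid: (mm) disc of diameter 62, its upper face 10 above its underside, over a 6 high foot like the tiers'; upright dark wooden knob at its centre, diameter 19 (narrower at the neck), 25 tall, top 35 above the underside. 0.05 to 0.1 kg. Origin: centre of the foot's underside, z up; seated, it is 32 above the origin of the green tier. Grip it by the knob.
- base: light wooden foot of the food carrier: (mm) disc of diameter 84, 13 high, with a round recess of diameter 58, 5 deep, in the middle of its top. Stands fixed on the table, at a different place each time. Origin: centre of its underside; z up.
- tin_cup: bystander: grey tin cup with a strap handle, (mm) 68 wide, 88 over the handle, 62 high; origin: middle of that 88 length, at the underside; handle to -y
- biscuit_cutter: bystander: grey tin biscuit cutter, (mm) a ring of diameter 56 with a bow over it, 50 high; origin at its underside
- zinc_lid: bystander, not part of the carrier: flat grey zinc jar lid without a knob, (mm) diameter 63, 15 high; origin at its underside
- spice_tin: bystander: round spice tin with a grey lid and a mottled grey-brown side, (mm) diameter 49, 72 high; origin at its underside

How it is judged:
On the way, in this order (a step that is already met when the one before it is completed fails the run):
1. blue deep tier seated in the wooden base, let go (horizontal distance between tier_blue and base below 0.008 m and z of tier_blue in the frame of base between 0.0055 and 0.0105 m and angle between tier_blue's own z axis and vertical below 0.06 rad and contact force between the fingers and tier_blue below 0.05 N), for 0.2 s.
2. yellow tier seated on the blue one, let go (horizontal distance between tier_blue and base below 0.008 m and z of tier_blue in the frame of base between 0.0055 and 0.0105 m and angle between each of tier_blue, tier_yellow's own z axis and vertical below 0.06 rad and horizontal distance between tier_yellow and tier_blue below 0.008 m and z of tier_yellow in the frame of tier_blue between 0.0415 and 0.0465 m and contact force between the fingers and tier_yellow below 0.05 N), for 0.2 s.
3. green tier seated on the yellow one, let go (horizontal distance between tier_blue and base below 0.008 m and z of tier_blue in the frame of base between 0.0055 and 0.0105 m and angle between each of tier_blue, tier_yellow, tier_green's own z axis and vertical below 0.06 rad and horizontal distance between tier_yellow and tier_blue below 0.008 m and z of tier_yellow in the frame of tier_blue between 0.0415 and 0.0465 m and horizontal distance between tier_green and tier_yellow below 0.008 m and z of tier_green in the frame of tier_yellow between 0.0355 and 0.0405 m and contact force between the fingers and tier_green below 0.05 N), for 0.2 s.
4. lid seated on the green tier, let go (horizontal distance between tier_blue and base below 0.008 m and z of tier_blue in the frame of base between 0.0055 and 0.0105 m and angle between each of tier_blue, tier_yellow, tier_green, lid's own z axis and vertical below 0.06 rad and horizontal distance between tier_yellow and tier_blue below 0.008 m and z of tier_yellow in the frame of tier_blue between 0.0415 and 0.0465 m and horizontal distance between tier_green and tier_yellow below 0.008 m and z of tier_green in the frame of tier_yellow between 0.0355 and 0.0405 m and horizontal distance between lid and tier_green below 0.008 m and z of lid in the frame of tier_green between 0.0295 and 0.0345 m and contact force between the fingers and lid below 0.05 N), for 0.2 s.
At the end, for the whole second after the job is handed in: The blue tier is in the base, yellow on blue, green on yellow, the lid on green: each within 8 mm of the piece below sideways, within 2.5 mm of its seated height, upright within 0.06 rad, let go and at rest; no bystander has moved 30 mm or more (horizontal distance between tier_blue and base below 0.008 m and z of tier_blue in the frame of base between 0.0055 and 0.0105 m and angle between each of tier_blue, tier_yellow, tier_green, lid's own z axis and vertical below 0.06 rad and horizontal distance between tier_yellow and tier_blue below 0.008 m and z of tier_yellow in the frame of tier_blue between 0.0415 and 0.0465 m and horizontal distance between tier_green and tier_yellow below 0.008 m and z of tier_green in the frame of tier_yellow between 0.0355 and 0.0405 m and horizontal distance between lid and tier_green below 0.008 m and z of lid in the frame of tier_green between 0.0295 and 0.0345 m and linear speed of each of tier_blue, tier_yellow, tier_green, lid below 0.01 m/s); the robot touches nothing.
It fails at once if a bystander is shifted by 30 mm or more or knocked over (distance of any of tin_cup, biscuit_cutter, zinc_lid, spice_tin from where it was at the start of the episode above 0.03 m or angle between any of tin_cup, biscuit_cutter, zinc_lid, spice_tin's own z axis and vertical above 0.5 rad).
It also fails if it takes over 93 s, if anything falls off the work surface, if the arm or the gripper's body presses on something with over 40 N, if the wrist force passes 120 N, or if a joint passes its speed limit or range.

ROBOT

A 6-joint arm with a two-finger parallel gripper is mounted at the origin on a cart in front of the work surface, level with it; the furniture and walls round the work are solid. World frame = base frame: x ahead of the robot, y to its left, z up, the work surface at z = 0. Lengths are in m, angles in rad, forces in N, time in s.
With the tool pointing down it reaches from about 0.425 to 0.95 m from the base axis. Payload 3.5 kg.
Tool frame: the origin (TCP) lies at the very end of the fingers, on their centre line; the grasp point (between the pads) lies 19 mm behind it; z points along the fingers, y is the direction in which the jaws open and shut (so a half turn about z gives the same grasp; the last joint's range is limited). The gripper opens to 85 mm and grips with 20 to 120 N. Pads are 22 mm wide; open, the fingers measure 114 mm over their backs; the gripper's body (76 mm by 85 mm) begins 54 mm behind the grasp point. The pads swing forward as they close: fully open they stand 13 mm farther back than shut.
Start: joints at [1.07, 0.286, 1.577, -0, 1.279, -0.15], TCP at [0.232, 0.634, 0.231] pointing down, gripper open.
Joint ranges: [-2.77, 2.77], [-0.9, 2.22], [0.21, 2.48], [-1.53, 4.67], [0.24, 2.81], [-2.84, 2.84]. Speed limits (rad/s): [2.79, 2.79, 3.14, 3.14, 3.14, 3.14].

INTERFACE

Orientations are given as a unit quaternion [x, y, z, w].
In Python, from plant import ctrl, imaging gives the robot as it stands.
- The arm moves only by the shell command python3 -m creep 'ROWS' [OPENING] [FORCE]. ROWS is JSON, one flat list of numbers, 4 for each row, row after row: the shift along the tool's x, y, z in units of 25 mm (1.0 is 25 mm), then the turn about the tool's z in units of 5 degrees (1.0 is 5 degrees). A call has 1 to 20 rows; each row is the pose to reach, as a shift and turn from the pose commanded when the call began, along the tool's axes at that moment; what a row does not reach only later rows make up. A row lasts 1/12 s, in which the tool goes at most 41.7 mm and 7.16 degrees, less where a joint would pass 70% of its speed; a pose out of reach is approached as far as the arm can. A call with a gripper value outside its range is refused whole. OPENING is the closure in counts, from 0 (fully open) to 255 (shut), set as the call begins (- or left out, the last holds). The fingers move at their own pace and stop on an object; FORCE is the grip in N (left out, the last holds). Time passes only in rows, so rows that repeat a pose let the fingers close. It gives the time, the measured TCP pose, the force and the opening at its end, in the units of the state.
- ctrl.get_state(): the state, without advancing time (a new reading comes with each control period).
- imaging.read_camera(name): name is "side" or "top"; returns the picture (420x560x3 uint8, red, green, blue); there is no depth.
- imaging.camera_info(name): a dict with "intrinsics" (3x3 intrinsics, pixels), "origin" and "attitude" of the camera in the world. Camera axes: x right, y down, z forward; pixel columns grow to the right and rows downward; lengths in m; the calibration is good to about 2 mm. A picture is of the moment at which its call begins. camera_info takes no time and is no camera call.
- ctrl.sign_off(): hands the job in, once; it reports no verdict.
Trained networks look in the newest picture that a camera, given by its name, has taken for a name from the list of things; names that differ only in an ending like _2 or _b are one class to them, and where a whole thing is asked for, a point or a joint stands for the part that bears it (a point fixed in the world has none). Each returns a list of dicts, best first, with "p" (0 to 1); they miss things now and then, are a little off and sometimes report something else, mostly with a low value. They report only what shows in the picture. A call takes as long as a camera call.
- imaging.silhouettes(camera, name): "mask" (420x560 bool, what is visible of it) and "uv" ([column, row] in pixels, amid what is visible of it).
The state is a dict: "time": time; "qpos": joint angles; "dq": joint speeds; "joint_efforts": joint torques, N m; "eef_pos": TCP position; "tcp_rot": TCP orientation; "contact_force": force on the tool from outside, world axes, zero at the start; "wrist_torque": the same for the moment, N m; "opening": opening from 0.0 (shut) to 1.0 (fully open).
Only numpy, scipy, OpenCV 4.12 (cv2) and the standard library are available. Lean on these libraries where they do the work, as an engineer would, in place of code of your own. Each camera call takes 0.05 s, during which the arm holds its last target.

## Working session

There is one attempt and no reset: what is moved stays moved. The work goes in short steps, Python scripts to look and compute and a shell command to move; the robot and the scene stay as the last step left them, time stands still between calls to the robot, and variables do not carry over. Pictures are saved under pics/ and viewed, and the job is handed in when it is done.

```bash
ls -la; mkdir -p pics; python3 - <<'E'
from plant import ctrl, imaging
import cv2,numpy as np
s=ctrl.get_state()
for k,v in s.items(): print(k,np.round(v,4))
for n in("side","top"):
    i=imaging.camera_info(n);print(n,{k:np.round(v,4).tolist() for k,v in i.items()})
    cv2.imwrite(f'pics/{n}0.png',imaging.read_camera(n)[:,:,::-1])
E
```

```text
total 12
drwxr-xr-x  3 agent agent 4096 Dec  7 15:18 .
drwxr-xr-x 23 root  root  4096 Dec  7 15:18 ..
drwxr-xr-x  2 agent agent 4096 Dec  7 15:18 pics
time 0.0
qpos [ 1.07    0.2872  1.5782  0.      1.2786 -0.15  ]
dq [-0.0006  0.0017 -0.0012 -0.0008 -0.0016  0.001 ]
joint_efforts [-1.00000e-04 -4.05963e+01 -2.92632e+01 -1.00000e-04  5.60000e-03
 -0.00000e+00]
eef_pos [0.2316 0.6333 0.2299]
tcp_rot [ 1.745e-01  9.847e-01 -1.100e-03 -4.000e-04]
contact_force [ 1.061  -0.0607  0.8982]
wrist_torque [ 0.0164 -0.0052 -0.0053]
opening 0.9985
side {'intrinsics': [[535.546, 0.0, 291.4906], [0.0, 535.546, 203.9255], [0.0, 0.0, 1.0]], 'origin': [0.2532, -1.2805, 0.6364], 'attitude': [0.8334, -0.0722, 0.0522, -0.5454]}
top {'intrinsics': [[476.2537, 0.0, 276.5401], [0.0, 476.2537, 213.5256], [0.0, 0.0, 1.0]], 'origin': [0.4308, 0.0323, 1.0407], 'attitude': [-0.696, 0.7165, -0.0361, 0.0292]}
```

View pics/side0.png

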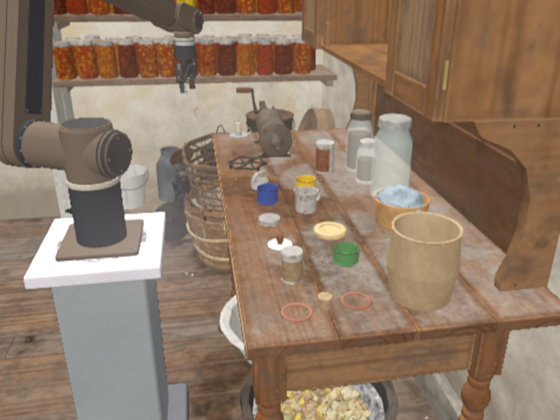

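View pics/top0.png

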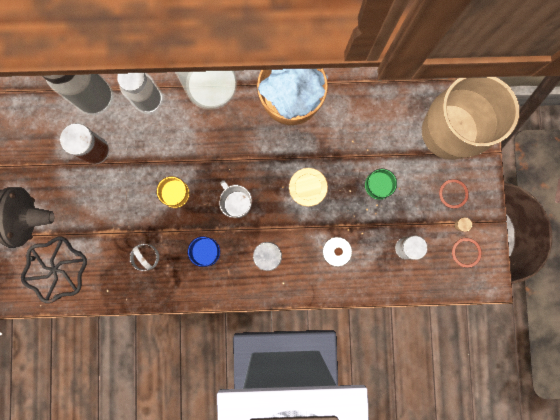

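```bash
cat > h.py <<'E'
from plant import ctrl, imaging
import cv2,numpy as np
from scipy.spatial.transform import Rotation as R
from scipy.optimize import least_squares
def proj(cam,P):
    i=imaging.camera_info(cam);r=R.from_quat(i['attitude']).as_matrix()
    c=(np.atleast_2d(P)-i['origin'])@r; K=i['intrinsics'] if not isinstance(i['intrinsics'],list) else np.array(i['intrinsics'])
    p=c@K.T; return p[:,:2]/p[:,2:]
a=np.linspace(0,2*np.pi,48,endpoint=False)
def ring(d,z): return np.c_[d/2*np.cos(a),d/2*np.sin(a),0*a+z]
def tier(h): return np.r_[ring(.062,h),ring(.062,.006),ring(.047,0)]
SH=dict(tier_blue=tier(.05),tier_yellow=tier(.044),tier_green=tier(.038),
 lid=np.r_[ring(.062,.010),ring(.062,.006),ring(.047,0),ring(.019,.035),ring(.019,.03)],
 base=np.r_[ring(.084,0),ring(.084,.013)],zinc_lid=np.r_[ring(.063,0),ring(.063,.015)],
 biscuit_cutter=np.r_[ring(.056,0),ring(.056,.03)],spice_tin=np.r_[ring(.049,0),ring(.049,.072)],tin_cup=np.r_[ring(.068,0),ring(.068,.062)])
def ext(p):  # box edges
    return np.r_[p.min(0),p.max(0)]
def seen(cam,name,take=False):
    if take: imaging.read_camera(cam)
    r=imaging.silhouettes(cam,name)
    return r
def mext(m):
    m=m.astype(np.uint8); n,l,st,_=cv2.connectedComponentsWithStats(m)
    k=1+np.argmax(st[1:,4]); x,y,w,h=st[k,:4]
    return np.array([x-.5,y-.5,x+w-.5,y+h-.5])
def fit(name,obs,z=None,cams=('top','side')):
    S=SH[name]
    def f(q):
        P=S+np.r_[q[:2],z if z is not None else q[2]]
        return np.concatenate([ext(proj(c,P))-obs[c] for c in cams])
    s=least_squares(f,[.55,0,0][:3 if z is None else 2],loss='soft_l1')
    return s.x,f(s.x)
E
python3 - <<'E'
from h import *
import pickle
for c in('top','side'):imaging.read_camera(c)
D={}
for n in SH:
    o={}
    for c in('top','side'):
        r=imaging.silhouettes(c,n)
        print(n,c,[(round(q['p'],2),np.round(q['uv']).tolist(),int(q['mask'].sum())) for q in r[:3]])
        if r:o[c]=mext(r[0]['mask'])
    D[n]=o
    try:
        x,f=fit(n,o);print('   free',x.round(4),f.round(1)); 
        x,f=fit(n,o,z=0);print('   z=0',x.round(4),f.round(1))
        x,f=fit(n,o,z=0,cams=('top',));print('   top z=0',x.round(4))
    except Exception as e: print(e)
pickle.dump(D,open('D.pkl','wb'))
E
```

```text
tier_blue top [(0.68, [204.0, 256.0], 761)]
tier_blue side [(0.96, [268.0, 190.0], 422)]
   free [0.4478 0.1766 0.0045] [-0.2  0.   0.2  0.2  0.1  0.2  0.2 -0.2]
   z=0 [0.4479 0.1777] [-0.4  0.1 -0.1  0.1  0.2  1.5  0.2  1. ]
   top z=0 [0.4481 0.1772]
tier_yellow top []
tier_yellow side [(0.56, [305.0, 180.0], 221)]
'top'
tier_green top [(0.66, [378.0, 184.0], 783)]
tier_green side [(0.85, [347.0, 253.0], 536)]
   free [ 0.5821 -0.2049  0.0017] [ 0.   0.2 -0.  -0.1 -0.4 -0.6  0.5  0.6]
   z=0 [ 0.5823 -0.2049] [-0.2  0.2 -0.3 -0.1 -0.4  0.   0.6  1.2]
   top z=0 [ 0.5824 -0.2054]
lid top [(0.59, [336.0, 253.0], 664)]
lid side [(0.55, [282.0, 243.0], 274), (0.48, [304.0, 196.0], 600)]
   free [ 0.4399 -0.1082  0.0027] [ 0.5 -0.3 -0.5  0.6  0.8 -0.4 -0.4  0.3]
   z=0 [ 0.44   -0.1077] [ 0.2 -0.3 -1.   0.5  0.8  0.5 -0.4  1.2]
   top z=0 [ 0.4402 -0.1086]
base top [(0.55, [305.0, 188.0], 1172), (0.49, [338.0, 250.0], 662)]
base side [(0.9, [332.0, 228.0], 455)]
   free [ 0.583  -0.0494  0.0025] [ 0.1 -0.1 -0.1  0.7  0.3  0.2  0.3 -0.3]
   z=0 [ 0.5834 -0.0491] [-0.1 -0.1 -0.4  0.7  0.
[... 459 characters left out ...]
-1.1 -3.1  1.1  1.8 -0.4  1.2  0.3 -0.7]
   z=0 [0.4391 0.3067] [-1.5 -3.1  0.5  1.6 -0.4  3.4  0.3  1.5]
   top z=0 [0.4376 0.3055]
spice_tin top [(0.83, [409.0, 248.0], 635)]
spice_tin side [(0.7, [290.0, 262.0], 795)]
   free [ 0.4425 -0.2583  0.0015] [-1.2  1.2  0.9 -0.6  0.  -0.1  0.3  0.1]
   z=0 [ 0.4426 -0.2578] [-1.6  1.2  0.4 -0.7  0.   0.3  0.3  0.6]
   top z=0 [ 0.4431 -0.2589]
tin_cup top [(0.57, [235.0, 201.0], 866), (0.54, [409.0, 247.0], 646), (0.47, [379.0, 184.0], 793)]
tin_cup side [(0.95, [302.0, 198.0], 591)]
   free [0.5553 0.1077 0.0013] [-0.7  1.5  0.6 -0.2  1.1 -0.6  0.1  0.5]
   z=0 [0.5555 0.108 ] [-0.8  1.6  0.4 -0.2  1.1 -0.2  0.1  0.8]
   top z=0 [0.557  0.1076]
```

```bash
cat >> h.py <<'E'
def go(x,y,z,s=None):
    s=s or ctrl.get_state(); r=R.from_quat(s['tcp_rot']).as_matrix()
    d=r.T@(np.array([x,y,z])-s['eef_pos'])/.025
    print('t',round(s['time'],2),'tcp',np.round(s['eef_pos'],4),'units',d.round(2),'rows~',np.linalg.norm(d)*.025/.0417, 'open',round(s['opening'],3),'F',np.round(s['contact_force'],1))
E
python3 - <<'E'
from h import *
T=imaging.read_camera('top');S=imaging.read_camera('side')
r=imaging.silhouettes('top','tier_yellow');print([(q['p'],q['uv']) for q in r])
r2=imaging.silhouettes('side','tier_yellow');print([(q['p'],q['uv']) for q in r2])
h=cv2.cvtColor(T,cv2.COLOR_RGB2HSV)
m=((h[...,0]>20)&(h[...,0]<35)&(h[...,1]>150)).astype(np.uint8); m[:,:150]=0;m[:,200:]=0;m[:170]=0;m[215:]=0
ys,xs=np.nonzero(m);print(len(xs),xs.min(),xs.max(),ys.min(),ys.max())
if r:
    o={'top':mext(r[0]['mask'])};print(fit('tier_yellow',o,z=0,cams=('top',)))
    
cv2.imwrite('pics/ycrop.png',cv2.resize(T[150:240,130:270],None,fx=5,fy=5,interpolation=cv2.INTER_CUBIC)[:,:,::-1])
# project guess outlines
go(.4478,.1766,.15)
E
```

```text
[(0.81, [171.2, 193.0])]
[(0.52, [307.9, 178.8]), (0.26, [266.7, 218.4])]
98 157 188 177 206
(array([0.57826554, 0.24329451]), array([ 0.16969399,  0.45833776, -0.17676185, -0.47119569]))
t 1.3 tcp [0.2319 0.6339 0.2313] units [-14.39 -14.21   3.25] rows~ 12.28224451058425 open 1.001 F [ 0.1  0.2 -0.4]
```

View pics/ycrop.png

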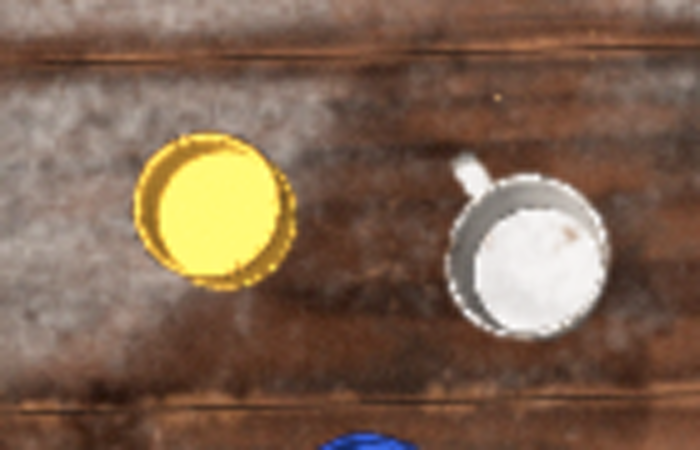

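```bash
python3 -m creep '[-14.39,-14.21,0,0,-14.39,-14.21,0,0,-14.39,-14.21,0,0,-14.39,-14.21,0,0,-14.39,-14.21,0,0,-14.39,-14.21,0,0,-14.39,-14.21,0,0,-14.39,-14.21,0,0,-14.39,-14.21,0,0,-14.39,-14.21,0,0,-14.39,-14.21,0,0,-14.39,-14.21,0,0,-14.39,-14.21,3,0,-14.39,-14.21,5,0,-14.39,-14.21,5,0,-14.39,-14.21,5,0,-14.39,-14.21,5,0]' 0 40; python3 -c "
from h import *
go(.4478,.1766,.021)"
```

```text
time: 2.72
eef_pos: [0.4459, 0.1762, 0.1046]
tcp_rot: [0.175, 0.985, -0.001, -0.003]
contact_force: [-0.3, 0.5, 0.9]
opening: 1.004
t 2.72 tcp [0.4459 0.1762 0.1046] units [-0.09  0.05  3.34] rows~ 2.0044012206983184 open 1.004 F [-0.3  0.5  0.9]
```

```bash
python3 -m creep '[-0.09,0.05,1.8,0,-0.09,0.05,3.0,0,-0.09,0.05,3.6,0,-0.09,0.05,3.6,0,-0.09,0.05,3.6,0]' && python3 -m creep '[0,0,0,0,0,0,0,0,0,0,0,0,0,0,0,0,0,0,0,0,0,0,0,0,0,0,0,0,0,0,0,0]' 255 40; python3 - <<'E'
from h import *
go(.583,-.0494,.1)
cv2.imwrite('pics/g1.png',cv2.resize(imaging.read_camera('side')[130:270,200:400],None,fx=4,fy=4)[:,:,::-1])
E
```

```text
time: 3.13
eef_pos: [0.4523, 0.1778, 0.0188]
tcp_rot: [0.174, 0.985, 0.001, 0.002]
contact_force: [0.5, -0.6, 0.4]
opening: 1.004
time: 3.8
eef_pos: [0.453, 0.1777, 0.0199]
tcp_rot: [0.174, 0.985, 0.001, 0.003]
contact_force: [-1.0, 0.8, 6.8]
opening: 0.722
t 3.8 tcp [0.453  0.1777 0.0199] units [-8.02 -6.74 -3.18] rows~ 6.563163006820642 open 0.722 F [-1.   0.8  6.8]
```

View pics/g1.png

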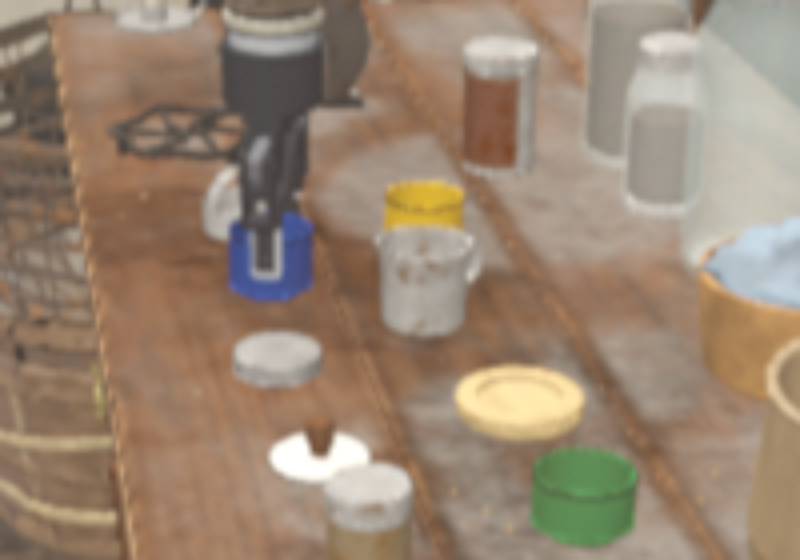

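```bash
python3 -m creep '[0,0,-0.8,0,0,0,-2,0,0,0,-3.2,0,0,0,-3.2,0,0,0,-3.2,0]';python3 - <<'E'
from h import *
s=ctrl.get_state();print(np.round(s['qpos'],3));go(.583+.0042,-.0494-.0015,.1)
T=imaging.read_camera('top');S=imaging.read_camera('side')
for c in('top','side'):
    r=imaging.silhouettes(c,'tier_blue')
    if r: print(c,r[0]['p'],mext(r[0]['mask']),ext(proj(c,SH['tier_blue']+np.array(s['eef_pos'])+[-.0042,.0015,-.02])))
cv2.imwrite('pics/g2.png',np.vstack([cv2.resize(T[170:310,130:330],None,fx=2.6,fy=2.6),cv2.resize(S[100:210,200:400],None,fx=2.6,fy=2.6)])[:,:,::-1])
E
```

```text
time: 4.27
eef_pos: [0.4525, 0.1775, 0.0998]
tcp_rot: [0.174, 0.985, 0.001, 0.004]
contact_force: [0.3, -0.1, -1.6]
opening: 0.72
[ 0.165  0.019  2.139 -0.     0.976 -1.055]
t 4.27 tcp [0.4525 0.1775 0.0998] units [-8.2  -6.73  0.02] rows~ 6.359139827712095 open 0.72 F [ 0.3 -0.1 -1.6]
side 0.47 [257.5 212.5 280.5 225.5] [256.23454855 157.61879463 277.69958521 180.09863961]
```

View pics/g2.png

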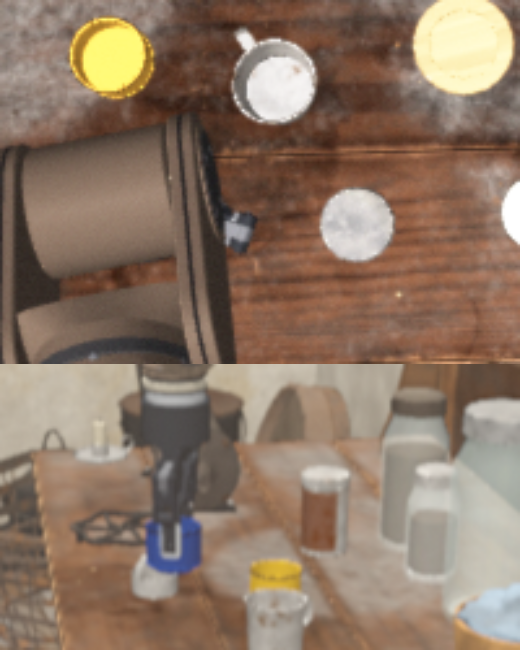

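```bash
python3 -m creep '[-0.4,-0.3,-0.8,0,-1.3,-1.1,-1,0,-2.3,-1.9,-1,0,-3.3,-2.7,-1,0,-4.3,-3.5,-1,0,-5.3,-4.3,-1,0,-6.3,-5.2,-1,0,-7.2,-5.9,-1,0,-7.9,-6.5,-1,0,-8.2,-6.73,-0.6,0,-8.2,-6.73,-0.3,0,-8.2,-6.73,-0.3,0,-8.2,-6.73,-0.3,0]';python3 - <<'E'
from h import *
go(.583+.0042,-.0494-.0015,.1)
s=ctrl.get_state()
T=imaging.read_camera('top');S=imaging.read_camera('side')
print(ext(proj('side',SH['tier_blue']+np.array(s['eef_pos'])+[-.0042,.0015,-.02])))
r=imaging.silhouettes('side','tier_blue')
print([(q['p'],mext(q['mask'])) for q in r])
cv2.imwrite('pics/g3.png',np.vstack([cv2.resize(T[100:250,200:400],None,fx=2.6,fy=2.6),cv2.resize(S[140:250,250:450],None,fx=2.6,fy=2.6)])[:,:,::-1])
E
```

```text
time: 5.55
eef_pos: [0.5827, -0.0498, 0.1013]
tcp_rot: [0.174, 0.985, 0.0, -0.003]
contact_force: [0.0, 0.5, -1.8]
opening: 0.723
t 5.55 tcp [ 0.5827 -0.0498  0.1013] units [-0.19  0.02  0.05] rows~ 0.11534539087545338 open 0.723 F [ 0.   0.5 -1.8]
[317.0466878  182.26360284 341.85323446 208.31159766]
[(0.68, array([317.5, 182.5, 341.5, 207.5]))]
```

View pics/g3.png

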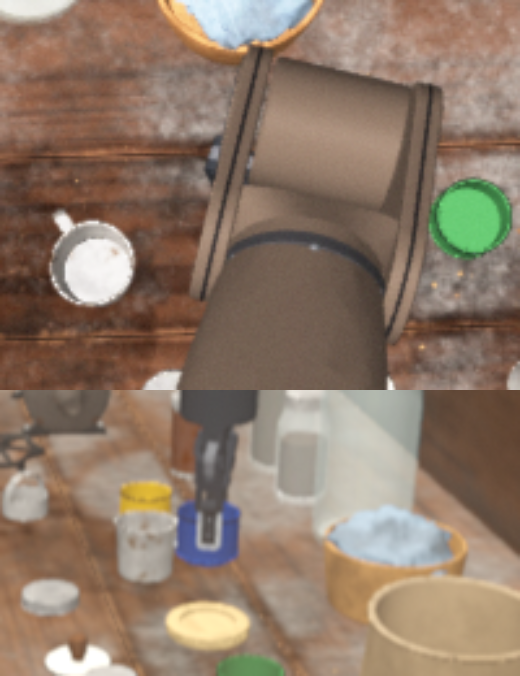

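```bash
python3 -m creep '[-0.19,0.02,0.6,0,-0.19,0.02,1.4,0,-0.19,0.02,2.2,0,-0.19,0.02,2.2,0,-0.19,0.02,2.2,0,-0.19,0.02,2.2,0]';python3 - <<'E'
from h import *
go(.583+.0042,-.0494-.0015,.028)
s=ctrl.get_state()
T=imaging.read_camera('top');S=imaging.read_camera('side')
print(ext(proj('side',SH['tier_blue']+np.array(s['eef_pos'])+[-.0042,.0015,-.02])))
r=imaging.silhouettes('side','tier_blue')
for q in r: print(q['p'],mext(q['mask']));print(fit('tier_blue',{'side':mext(q['mask'])},z=s['eef_pos'][2]-.02,cams=('side',)))
cv2.imwrite('pics/g4.png',cv2.resize(S[170:250,270:390],None,fx=5,fy=5)[:,:,::-1])
E
```

```text
time: 6.2
eef_pos: [0.5903, -0.0523, 0.0502]
tcp_rot: [0.174, 0.985, -0.0, 0.001]
contact_force: [0.2, 0.3, -0.9]
opening: 0.721
t 6.2 tcp [ 0.5903 -0.0523  0.0502] units [0.14 0.01 0.89] rows~ 0.5374634113125817 open 0.721 F [ 0.2  0.3 -0.9]
[319.54927161 200.4896331  344.04801417 226.56628515]
0.94 [319.5 201.5 342.5 225.5]
(array([ 0.58438588, -0.04896534]), array([-0.73873957, -1.23900474,  0.72327811,  0.80703325]))
```

View pics/g4.png

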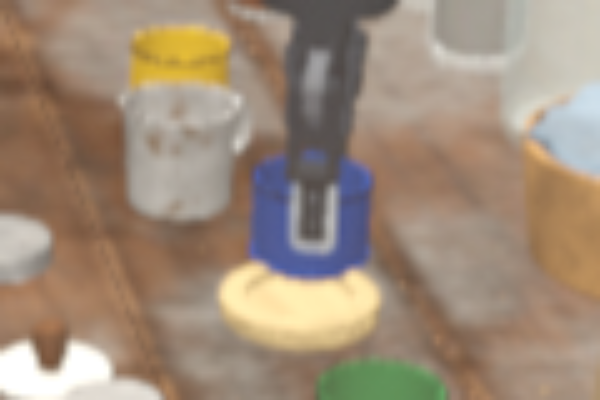

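```bash
python3 -m creep '[0.1,0,0.2,0,0.1,0,0.2,0,0.1,0,0.2,0]'; python3 -c "
from h import *
go(.583+.0042,-.0494-.0015,.028)"
```

```text
time: 6.6
eef_pos: [0.5868, -0.0516, 0.0436]
tcp_rot: [0.175, 0.985, 0.0, -0.0]
contact_force: [-0.9, -0.3, -1.5]
opening: 0.721
t 6.6 tcp [ 0.5868 -0.0516  0.0436] units [-0.01  0.03  0.63] rows~ 0.37533530266957205 open 0.721 F [-0.9 -0.3 -1.5]
```

```bash
python3 -m creep '[0,0.03,0.2,0,0,0.03,0.4,0,0,0.03,0.58,0,0,0.03,0.66,0,0,0.03,0.66,0,0,0.03,0.66,0]';python3 - <<'E'
from h import *
go(.583+.0042,-.0494-.0015,.028)
s=ctrl.get_state()
S=imaging.read_camera('side')
print(ext(proj('side',SH['tier_blue']+np.array(s['eef_pos'])+[-.0042,.0015,-.02])))
cv2.imwrite('pics/g5.png',cv2.resize(S[170:250,270:390],None,fx=5,fy=5)[:,:,::-1])
E
```

```text
time: 7.1
eef_pos: [0.5873, -0.051, 0.028]
tcp_rot: [0.174, 0.985, 0.0, -0.001]
contact_force: [-3.4, -0.2, 5.7]
opening: 0.719
t 7.1 tcp [ 0.5873 -0.051   0.028 ] units [0.01 0.   0.  ] rows~ 0.0035151288406967537 open 0.719 F [-3.4 -0.2  5.7]
[318.09789546 208.01750776 342.40592206 234.07727313]
```

View pics/g5.png

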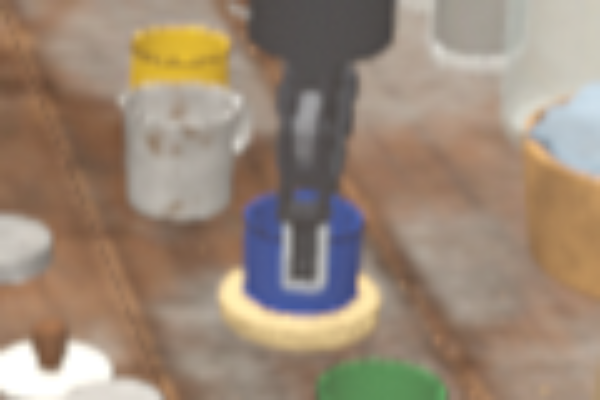

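```bash
python3 -m creep '[0,0,0,0,0,0,0,0,0,0,0,0,0,0,0,0,0,0,0,0]' 0 && python3 -m creep '[0,0,-0.6,0,0,0,-1.8,0,0,0,-3,0,0,0,-4,0,0,0,-4,0]' && python3 -c "
from h import *
go(.5783,.2433,.15)"
```

```text
time: 7.57
eef_pos: [0.5874, -0.051, 0.0271]
tcp_rot: [0.174, 0.985, 0.0, -0.0]
contact_force: [1.1, -0.2, 1.1]
opening: 1.001
time: 7.98
eef_pos: [0.5914, -0.0519, 0.1341]
tcp_rot: [0.174, 0.985, -0.0, 0.006]
contact_force: [0.9, 0.0, 0.8]
opening: 1.001
t 7.98 tcp [ 0.5914 -0.0519  0.1341] units [ 4.54 10.91 -0.68] rows~ 7.097493494037825 open 1.001 F [0.9 0.  0.8]
```

```bash
python3 -m creep '[0.6,1.4,-0.4,0,1.2,2.9,-0.4,0,1.8,4.3,-0.4,0,2.4,5.8,-0.4,0,3.0,7.2,-0.4,0,3.6,8.6,-0.4,0,4.1,9.9,-0.4,0,4.54,10.91,-0.4,0,4.54,10.91,-0.4,0,4.54,10.91,-0.4,0,4.54,10.91,-0.4,0]'; python3 - <<'E'
from h import *
go(.5783,.2433,.012)
T=imaging.read_camera('top');S=imaging.read_camera('side')
o={}
for c in('top','side'):
    r=imaging.silhouettes(c,'tier_blue'); print([(q['p'],q['uv']) for q in r])
    if r:o[c]=mext(r[0]['mask'])
if len(o)==2: print(fit('tier_blue',o),fit('tier_blue',o,z=.008))
cv2.imwrite('pics/g6.png',np.vstack([cv2.resize(T[130:250,140:400],None,fx=2.6,fy=2.6),cv2.resize(S[120:250,200:460],None,fx=2.6,fy=2.6)])[:,:,::-1])
E
```

```text
time: 8.9
eef_pos: [0.5743, 0.2437, 0.1366]
tcp_rot: [0.174, 0.985, -0.0, -0.0]
contact_force: [-0.0, -0.7, 0.3]
opening: 0.995
t 8.9 tcp [0.5743 0.2437 0.1366] units [-0.16  0.05  4.98] rows~ 2.989081931338071 open 0.995 F [-0.  -0.7  0.3]
[(0.82, [310.9, 185.5])]
[(0.67, [329.0, 219.8]), (0.17, [265.6, 217.0])]
(array([ 0.58280609, -0.04879219,  0.01072103]), array([-0.93679615,  0.05531614,  0.76434857,  0.08437674,  0.452727  ,
       -0.50582217, -0.23265668,  0.54151397])) (array([ 0.58321231, -0.04822317]), array([-1.25902714,  0.11382978,  0.34346689,  0.05587407,  0.52604391,
        0.33371932, -0.187258  ,  1.36791328]))
```

View pics/g6.png

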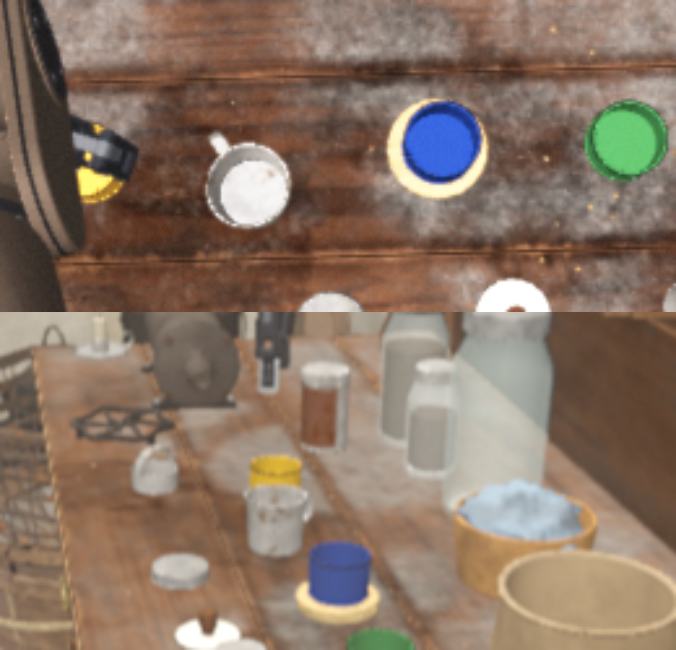

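```bash
python3 -m creep '[-0.16,0.05,1,0,-0.16,0.05,2.2,0,-0.16,0.05,3.2,0,-0.16,0.05,3.4,0,-0.16,0.05,3.4,0,-0.16,0.05,3.4,0,-0.16,0.05,3.4,0]'; python3 -c "
from h import *
go(.5783,.2433,.012)"
```

```text
time: 9.68
eef_pos: [0.5805, 0.244, 0.0547]
tcp_rot: [0.175, 0.985, 0.001, 0.002]
contact_force: [-0.6, -1.1, 0.3]
opening: 0.995
t 9.68 tcp [0.5805 0.244  0.0547] units [ 0.08 -0.06  1.71] rows~ 1.0243062238481468 open 0.995 F [-0.6 -1.1  0.3]
```

```bash
python3 -m creep '[0.08,-0.06,0.7,0,0.08,-0.06,1.4,0,0.08,-0.06,1.7,0,0.08,-0.06,1.7,0,0.08,-0.06,1.7,0]' && python3 -m creep '[0,0,0,0,0,0,0,0,0,0,0,0,0,0,0,0,0,0,0,0,0,0,0,0,0,0,0,0]' 255 40; python3 -c "
from h import *
go(.5783,.2433,.112)"
```

```text
time: 10.1
eef_pos: [0.577, 0.2434, 0.0108]
tcp_rot: [0.174, 0.985, 0.0, 0.001]
contact_force: [-0.8, -0.1, 0.5]
opening: 1.002
time: 10.68
eef_pos: [0.578, 0.2436, 0.0119]
tcp_rot: [0.174, 0.985, 0.001, 0.002]
contact_force: [-0.6, 0.5, 6.2]
opening: 0.724
t 10.68 tcp [0.578  0.2436 0.0119] units [-0.03 -0.   -4.  ] rows~ 2.3999936444462566 open 0.724 F [-0.6  0.5  6.2]
```

```bash
python3 -m creep '[0,0,-0.8,0,0,0,-2,0,0,0,-3.2,0,0,0,-4.4,0,0,0,-5.5,0,0,0,-5.5,0,0,0,-5.5,0]'; python3 - <<'E'
from h import *
go(.583,-.0488,.15)
S=imaging.read_camera('side');s=ctrl.get_state()
r=imaging.silhouettes('side','tier_yellow')
print(ext(proj('side',SH['tier_yellow']+np.array(s['eef_pos'])-[0,0,.012])),[(q['p'],mext(q['mask'])) for q in r])
cv2.imwrite('pics/g7.png',cv2.resize(S[80:250,200:400],None,fx=3,fy=3)[:,:,::-1])
E
```

```text
time: 11.27
eef_pos: [0.5775, 0.2435, 0.1494]
tcp_rot: [0.174, 0.985, 0.001, 0.002]
contact_force: [-0.3, 1.2, -1.2]
opening: 0.729
t 11.27 tcp [0.5775 0.2435 0.1494] units [ -4.23 -10.91  -0.03] rows~ 7.011591263637721 open 0.729 F [-0.3  1.2 -1.2]
[295.59653939 133.64248453 316.34712009 152.94015381] [(0.47, array([294.5, 133.5, 316.5, 151.5])), (0.47, array([280.5, 245.5, 302.5, 283.5]))]
```

View pics/g7.png

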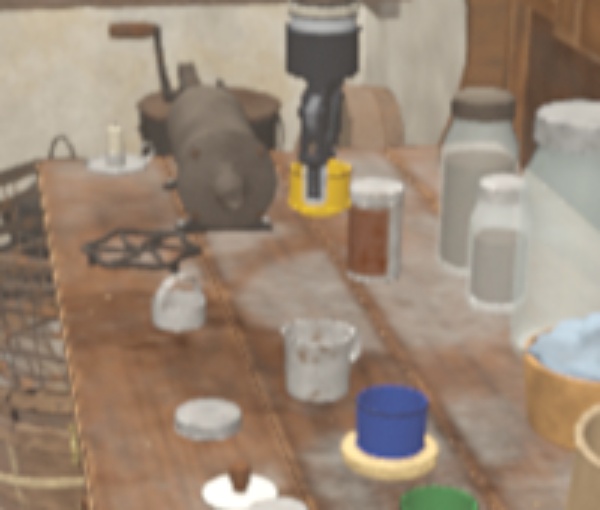

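Yellow is held level, and the picture agrees with the model to within 1 px. I'm carrying it over the blue tier.

```bash
python3 -m creep '[-0.2,-0.5,0,0,-0.6,-1.6,0,0,-1.1,-2.8,0,0,-1.6,-4.0,0,0,-2,-5.2,0,0,-2.5,-6.4,0,0,-3,-7.6,0,0,-3.4,-8.8,0,0,-3.8,-9.9,0,0,-4.1,-10.6,0,0,-4.23,-10.91,0,0,-4.23,-10.91,0.5,0,-4.23,-10.91,1,0,-4.23,-10.91,1.5,0,-4.23,-10.91,2,0,-4.23,-10.91,2,0,-4.23,-10.91,2,0,-4.23,-10.91,2,0]'; python3 - <<'E'
from h import *
go(.583,-.0488,.064)
T=imaging.read_camera('top');S=imaging.read_camera('side');s=ctrl.get_state()
r=imaging.silhouettes('side','tier_yellow')
print(ext(proj('side',SH['tier_yellow']+np.array(s['eef_pos'])-[0,0,.012])),[(q['p'],mext(q['mask'])) for q in r])
cv2.imwrite('pics/g8.png',cv2.resize(S[140:260,270:390],None,fx=5,fy=5)[:,:,::-1])
E
```

```text
time: 12.87
eef_pos: [0.5821, -0.0486, 0.0972]
tcp_rot: [0.174, 0.985, 0.0, -0.0]
contact_force: [1.1, -0.2, -1.3]
opening: 0.723
t 12.87 tcp [ 0.5821 -0.0486  0.0972] units [-0.03  0.    1.33] rows~ 0.7970966481317753 open 0.723 F [ 1.1 -0.2 -1.3]
[318.75282368 182.65252098 343.51222267 206.54904889] [(0.56, array([318.5, 182.5, 343.5, 205.5]))]
```

View pics/g8.png

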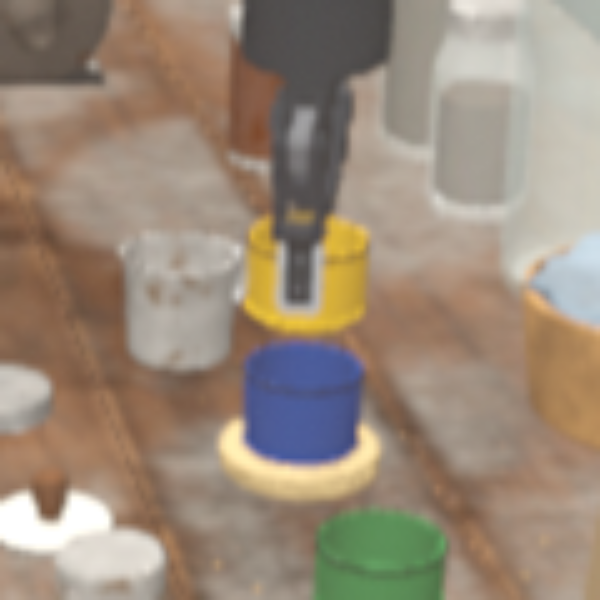

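```bash
python3 -m creep '[-0.03,0,0.3,0,-0.03,0,0.7,0,-0.03,0,0.8,0,-0.03,0,0.8,0,-0.03,0,0.8,0]'; python3 -c "
from h import *
go(.583,-.0488,.064)"
```

```text
time: 13.43
eef_pos: [0.5822, -0.0495, 0.0766]
tcp_rot: [0.175, 0.985, 0.0, -0.001]
contact_force: [0.1, -1.0, -1.1]
opening: 0.728
t 13.43 tcp [ 0.5822 -0.0495  0.0766] units [-0.02  0.04  0.5 ] rows~ 0.3020376519154035 open 0.728 F [ 0.1 -1.  -1.1]
```

```bash
python3 -m creep '[-0.02,0.03,0.2,0,-0.02,0.03,0.4,0,-0.02,0.03,0.53,0,-0.02,0.03,0.53,0,-0.02,0.03,0.53,0]'; python3 - <<'E'
from h import *
go(.583,-.0488,.064)
S=imaging.read_camera('side')
cv2.imwrite('pics/g9.png',cv2.resize(S[140:260,270:390],None,fx=5,fy=5)[:,:,::-1])
E
```

```text
time: 13.85
eef_pos: [0.5835, -0.049, 0.064]
tcp_rot: [0.175, 0.985, -0.0, 0.0]
contact_force: [0.2, -0.3, -0.1]
opening: 0.727
t 13.85 tcp [ 0.5835 -0.049   0.064 ] units [ 0.02  0.   -0.  ] rows~ 0.01354821867400686 open 0.727 F [ 0.2 -0.3 -0.1]
```

View pics/g9.png

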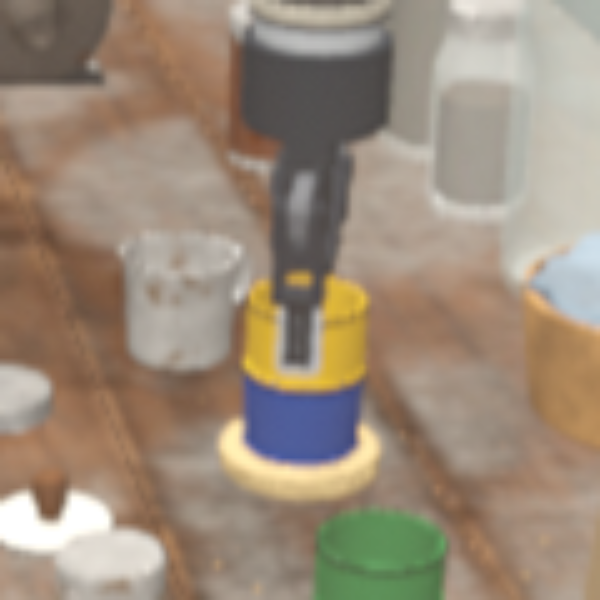

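```bash
python3 -m creep '[0,0,0.04,0,0,0,0.04,0,0,0,0.04,0,0,0,0.04,0,0,0,0.04,0,0,0,0.04,0]' 0 && python3 -m creep '[0,0,-0.6,0,0,0,-1.8,0,0,0,-3,0,0,0,-4,0,0,0,-4,0]' && python3 -c "
from h import *
go(.5823,-.2049,.15)"
```

```text
time: 14.4
eef_pos: [0.5834, -0.049, 0.0631]
tcp_rot: [0.174, 0.985, -0.0, 0.0]
contact_force: [0.6, -0.3, 0.4]
opening: 1.0
time: 14.82
eef_pos: [0.5871, -0.0499, 0.1702]
tcp_rot: [0.174, 0.985, -0.0, 0.006]
contact_force: [0.6, -0.3, 0.7]
opening: 1.002
t 14.82 tcp [ 0.5871 -0.0499  0.1702] units [-1.94 -5.89  0.82] rows~ 3.7511033375129488 open 1.002 F [ 0.6 -0.3  0.7]
```

```bash
python3 -m creep '[-0.4,-1.3,0,0,-0.8,-2.6,0,0,-1.3,-3.9,0,0,-1.7,-5.1,0,0,-1.94,-5.89,0.4,0,-1.94,-5.89,1.2,0,-1.94,-5.89,2.4,0,-1.94,-5.89,3.4,0,-1.94,-5.89,4,0,-1.94,-5.89,4,0,-1.94,-5.89,4,0,-1.94,-5.89,4,0]'; python3 - <<'E'
from h import *
go(.5823,-.205,.010)
T=imaging.read_camera('top');S=imaging.read_camera('side')
o={}
for c in('top','side'):
    r=imaging.silhouettes(c,'tier_yellow'); print([(q['p'],q['uv']) for q in r])
    if r:o[c]=mext(r[0]['mask'])
if len(o)==2: print(fit('tier_yellow',o),fit('tier_yellow',o,z=.052))
cv2.imwrite('pics/g10.png',np.vstack([cv2.resize(T[130:250,240:500],None,fx=2.6,fy=2.6),cv2.resize(S[150:280,240:440],None,fx=3.38,fy=2.6*1.3)[:,:676]])[:,:,::-1])
E
```

```text
time: 15.82
eef_pos: [0.5791, -0.2043, 0.0642]
tcp_rot: [0.174, 0.985, -0.0, 0.001]
contact_force: [0.9, 0.8, 0.4]
opening: 0.998
t 15.82 tcp [ 0.5791 -0.2043  0.0642] units [-0.12  0.02  2.17] rows~ 1.3014946381855843 open 0.998 F [0.9 0.8 0.4]
[(0.93, [310.4, 179.9])]
[(0.87, [330.5, 203.0]), (0.42, [291.1, 261.8])]
(array([ 0.58308323, -0.04886771,  0.05431502]), array([ 0.01673904,  0.42533705, -0.17244708,  0.43905471,  0.03087842,
       -0.57072444,  4.55398729,  0.36526308])) (array([ 0.58342841, -0.04867156]), array([-0.13375076,  0.48219394, -0.40647991,  0.41625479,  0.11788045,
        0.20593509,  4.62161595,  1.1399907 ]))
```

View pics/g10.png

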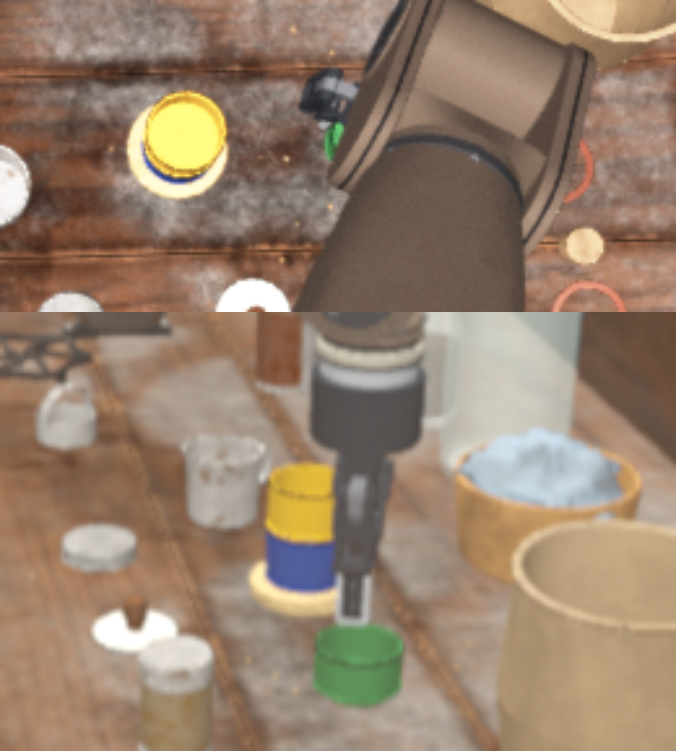

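```bash
python3 -m creep '[-0.1,0.02,0.7,0,-0.1,0.02,1.4,0,-0.1,0.02,2.0,0,-0.1,0.02,2.2,0,-0.1,0.02,2.2,0,-0.1,0.02,2.2,0,-0.1,0.02,2.2,0]'; python3 -c "
from h import *
go(.5823,-.205,.009)"
```

```text
time: 16.6
eef_pos: [0.5819, -0.2048, 0.0096]
tcp_rot: [0.174, 0.985, -0.0, 0.001]
contact_force: [-0.5, -0.5, 0.6]
opening: 1.0
t 16.6 tcp [ 0.5819 -0.2048  0.0096] units [-0.02 -0.    0.02] rows~ 0.017464539375205288 open 1.0 F [-0.5 -0.5  0.6]
```

```bash
python3 -m creep '[0,0,0,0,0,0,0,0,0,0,0,0,0,0,0,0,0,0,0,0,0,0,0,0,0,0,0,0]' 255 40; python3 -c "
from h import *
go(.5823,-.205,.009)"; python3 -m creep '[0,0,-0.8,0,0,0,-2,0,0,0,-3.2,0,0,0,-4.4,0,0,0,-5.6,0,0,0,-6.6,0,0,0,-7,0,0,0,-7,0,0,0,-7,0]'; python3 - <<'E'
from h import *
go(.5833,-.0489,.18)
S=imaging.read_camera('side');s=ctrl.get_state()
r=imaging.silhouettes('side','tier_green')
print(ext(proj('side',SH['tier_green']+np.array(s['eef_pos'])-[0,0,.0095])),[(q['p'],mext(q['mask'])) for q in r])
cv2.imwrite('pics/g11.png',cv2.resize(S[80:280,230:430],None,fx=3,fy=3)[:,:,::-1])
E
```

```text
time: 17.18
eef_pos: [0.582, -0.2049, 0.0097]
tcp_rot: [0.175, 0.985, -0.0, 0.001]
contact_force: [0.3, 0.4, 6.0]
opening: 0.716
t 17.18 tcp [ 0.582  -0.2049  0.0097] units [-0.01 -0.    0.03] rows~ 0.018515363015558846 open 0.716 F [0.3 0.4 6. ]
time: 17.93
eef_pos: [0.5804, -0.2041, 0.182]
tcp_rot: [0.174, 0.985, 0.0, -0.001]
contact_force: [-0.7, 0.0, -1.4]
opening: 0.712
t 17.93 tcp [ 0.5804 -0.2041  0.182 ] units [2.02 5.87 0.08] rows~ 3.721924700525197 open 0.712 F [-0.7  0.  -1.4]
[333.81493493 174.82252158 362.2735219  199.46469707] [(0.66, array([334.5, 175.5, 363.5, 198.5]))]
```

View pics/g11.png

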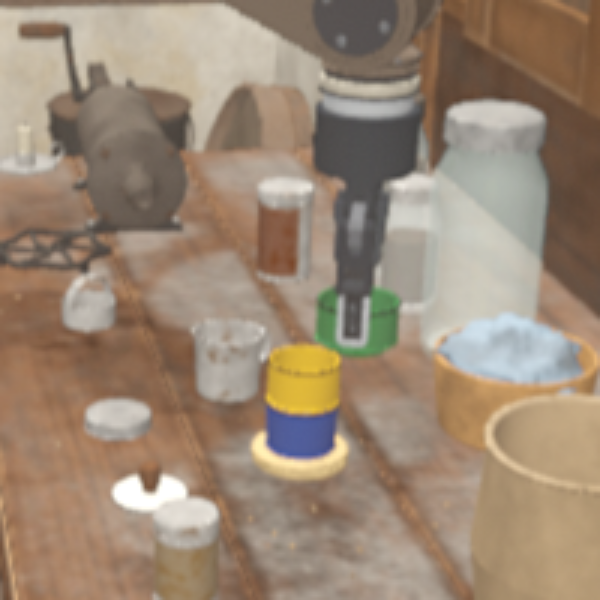

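```bash
python3 -m creep '[0.2,0.5,0,0,0.5,1.5,0,0,0.9,2.6,0,0,1.3,3.7,0,0,1.6,4.7,0,0,1.9,5.5,0,0,2.0,5.87,0,0,2.0,5.87,0.6,0,2.0,5.87,1.3,0,2.0,5.87,2.0,0,2.0,5.87,2.0,0,2.0,5.87,2.0,0,2.0,5.87,2.0,0]'; python3 - <<'E'
from h import *
go(.5833,-.0489,.0997)
S=imaging.read_camera('side');s=ctrl.get_state()
r=imaging.silhouettes('side','tier_green')
print(ext(proj('side',SH['tier_green']+np.array(s['eef_pos'])-[0,0,.0095])),[(q['p'],mext(q['mask'])) for q in r])
E
```

```text
time: 19.12
eef_pos: [0.5846, -0.0495, 0.1334]
tcp_rot: [0.175, 0.985, -0.0, 0.0]
contact_force: [0.3, -0.5, -1.4]
opening: 0.709
t 19.12 tcp [ 0.5846 -0.0495  0.1334] units [0.06 0.01 1.35] rows~ 0.8088975476591239 open 0.709 F [ 0.3 -0.5 -1.4]
[320.13722664 170.96901188 345.08638757 192.61628589] [(0.51, array([320.5, 171.5, 345.5, 192.5]))]
```

```bash
python3 -m creep '[0.05,0,0.3,0,0.05,0,0.7,0,0.05,0,0.9,0,0.05,0,0.9,0,0.05,0,0.9,0,0.05,0,0.9,0]'; python3 -c "
from h import *
go(.5833,-.0489,.0997)"
```

```text
time: 19.72
eef_pos: [0.5832, -0.0489, 0.1105]
tcp_rot: [0.174, 0.985, -0.0, -0.0]
contact_force: [0.2, -0.1, -0.7]
opening: 0.711
t 19.72 tcp [ 0.5832 -0.0489  0.1105] units [-0.    0.    0.43] rows~ 0.25889886465352374 open 0.711 F [ 0.2 -0.1 -0.7]
```

```bash
python3 -m creep '[0,0,0.15,0,0,0,0.3,0,0,0,0.44,0,0,0,0.44,0,0,0,0.44,0]'; python3 - <<'E'
from h import *
go(.5833,-.0489,.0997)
S=imaging.read_camera('side')
cv2.imwrite('pics/g12.png',cv2.resize(S[140:260,270:390],None,fx=5,fy=5)[:,:,::-1])
E
```

```text
time: 20.13
eef_pos: [0.5835, -0.049, 0.0997]
tcp_rot: [0.175, 0.985, -0.0, 0.0]
contact_force: [0.2, 0.1, 0.8]
opening: 0.717
t 20.13 tcp [ 0.5835 -0.049   0.0997] units [0.01 0.   0.  ] rows~ 0.005705356282436154 open 0.717 F [0.2 0.1 0.8]
```

View pics/g12.png

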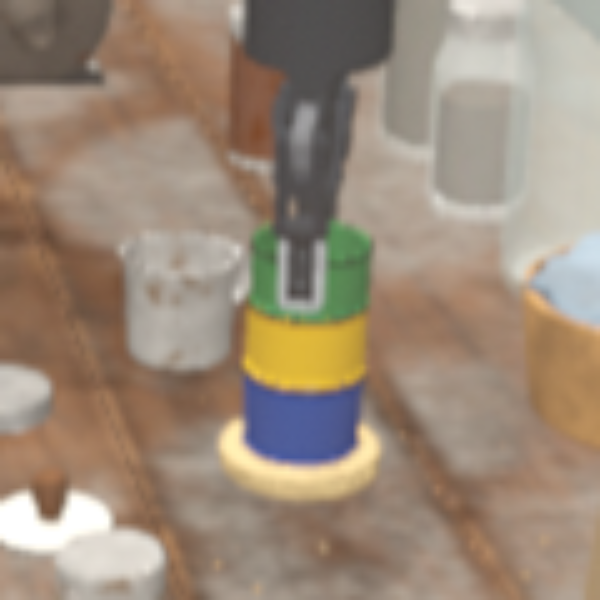

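```bash
python3 -m creep '[0,0,0.04,0,0,0,0.04,0,0,0,0.04,0,0,0,0.04,0,0,0,0.04,0,0,0,0.04,0]' 0 && python3 -m creep '[0,0,-0.6,0,0,0,-1.8,0,0,0,-3,0,0,0,-4,0,0,0,-4,0]' && python3 -c "
from h import *
go(.44,-.108,.12)"
```

```text
time: 20.68
eef_pos: [0.5832, -0.0489, 0.0986]
tcp_rot: [0.175, 0.985, -0.0, -0.0]
contact_force: [-0.1, -0.5, 1.1]
opening: 0.998
time: 21.1
eef_pos: [0.5866, -0.0497, 0.2058]
tcp_rot: [0.174, 0.985, -0.0, 0.006]
contact_force: [0.9, 0.1, 1.0]
opening: 1.0
t 21.1 tcp [ 0.5866 -0.0497  0.2058] units [ 4.75 -4.21  3.37] rows~ 4.307266801170982 open 1.0 F [0.9 0.1 1. ]
```

```bash
python3 -m creep '[0.9,-0.8,0,0,1.8,-1.6,0,0,2.8,-2.5,0,0,3.8,-3.4,0,0,4.6,-4.1,0,0,4.75,-4.21,0.8,0,4.75,-4.21,2,0,4.75,-4.21,3.3,0,4.75,-4.21,4.4,0,4.75,-4.21,4.4,0,4.75,-4.21,4.4,0,4.75,-4.21,4.4,0]'; python3 - <<'E'
from h import *
go(.44,-.108,.014)
T=imaging.read_camera('top');S=imaging.read_camera('side')
o={}
for c in('top','side'):
    r=imaging.silhouettes(c,'tier_green'); print([(q['p'],q['uv']) for q in r])
    if r:o[c]=mext(r[0]['mask'])
if len(o)==2: print(fit('tier_green',o),fit('tier_green',o,z=.090))
cv2.imwrite('pics/g13.png',np.vstack([cv2.resize(T[130:290,240:500],None,fx=2.6,fy=2.6),cv2.resize(S[150:280,220:420],None,fx=2.6,fy=2.6).repeat(1,1) if 0 else cv2.resize(S[180:280,220:480],None,fx=2.6,fy=2.6)])[:,:,::-1])
E
```

```text
time: 22.1
eef_pos: [0.4364, -0.1074, 0.0899]
tcp_rot: [0.174, 0.985, -0.0, 0.001]
contact_force: [0.8, 0.3, 0.6]
opening: 1.0
t 22.1 tcp [ 0.4364 -0.1074  0.0899] units [-0.14  0.03  3.04] rows~ 1.82185483571308 open 1.0 F [0.8 0.3 0.6]
[(0.91, [310.3, 178.3])]
[(0.81, [330.8, 194.7])]
(array([ 0.58428484, -0.04917163,  0.0949959 ]), array([ 0.08629217,  0.33045039, -0.01839761, -0.72117089, -0.03947612,
        0.13832187, -0.32100125, -0.1353909 ])) (array([ 0.58492634, -0.04903228]), array([-0.11378238,  0.52797842, -0.4043289 , -0.70834447,  0.13428487,
        1.89297638, -0.18536512,  1.62841728]))
```

View pics/g13.png

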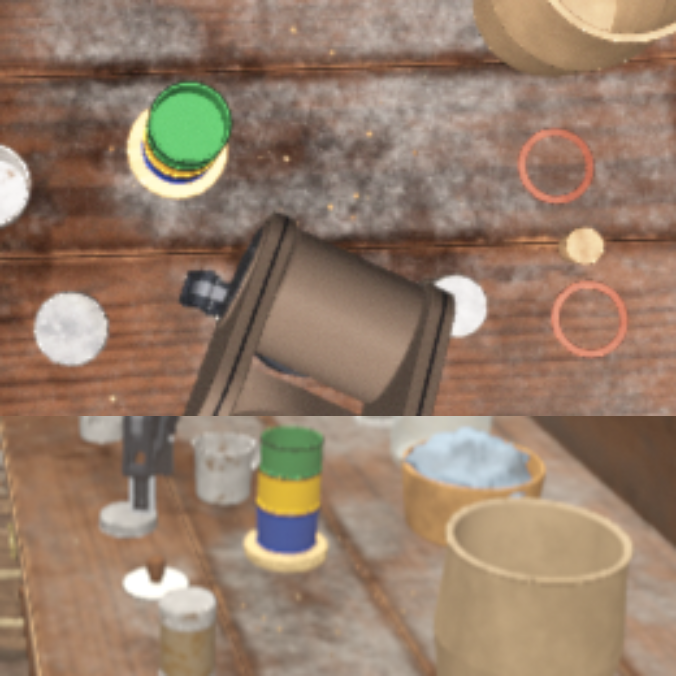

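```bash
python3 -m creep '[-0.14,0.03,0.7,0,-0.14,0.03,1.4,0,-0.14,0.03,1.7,0,-0.14,0.03,1.7,0,-0.14,0.03,1.7,0,-0.14,0.03,1.7,0]'; python3 - <<'E'
from h import *
go(.44,-.108,.014)
S=imaging.read_camera('side')
cv2.imwrite('pics/g14.png',cv2.resize(S[180:280,240:340],None,fx=5,fy=5)[:,:,::-1])
o={}
for c in('top','side'):
    r=imaging.silhouettes(c,'tier_green')
    if r:o[c]=mext(r[0]['mask'])
if len(o)==2: print(fit('tier_green',o))
E
```

```text
time: 22.8
eef_pos: [0.4398, -0.1078, 0.0472]
tcp_rot: [0.174, 0.985, -0.0, 0.001]
contact_force: [0.0, 0.2, 0.1]
opening: 0.998
t 22.8 tcp [ 0.4398 -0.1078  0.0472] units [-0.01 -0.    1.33] rows~ 0.7949926764916142 open 0.998 F [0.  0.2 0.1]
(array([ 0.58442953, -0.04926443,  0.09367062]), array([ 0.09831671,  0.39418063, -0.05363662, -0.70690749,  0.00832876,
       -0.37727978, -0.28110516,  0.35385785]))
```

View pics/g14.png

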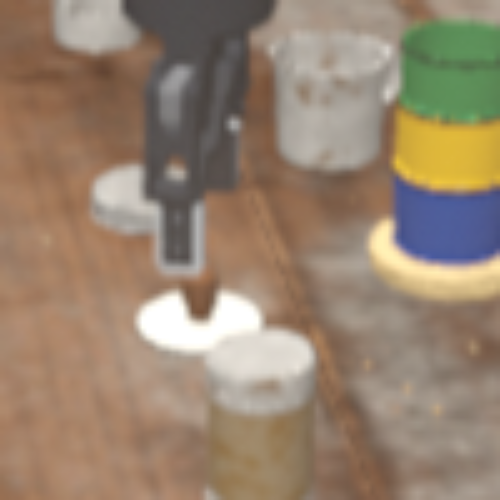

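```bash
python3 -m creep '[0,0,0.6,0,0,0,1.1,0,0,0,1.32,0,0,0,1.32,0,0,0,1.32,0,0,0,1.32,0]'; python3 -c "
from h import *
go(.44,-.108,.014)"; python3 -m creep '[0,0,0,0,0,0,0,0,0,0,0,0,0,0,0,0,0,0,0,0,0,0,0,0,0,0,0,0,0,0,0,0,0,0,0,0,0,0,0,0,0,0,0,0,0,0,0,0,0,0,0,0]' 255 40; python3 - <<'E'
from h import *
go(.44,-.108,.014)
S=imaging.read_camera('side')
cv2.imwrite('pics/g15.png',cv2.resize(S[180:280,240:340],None,fx=5,fy=5)[:,:,::-1])
E
```

```text
time: 23.45
eef_pos: [0.4396, -0.1077, 0.0138]
tcp_rot: [0.174, 0.985, -0.0, 0.001]
contact_force: [0.0, 0.1, 0.2]
opening: 1.001
t 23.45 tcp [ 0.4396 -0.1077  0.0138] units [-0.02 -0.01 -0.01] rows~ 0.01194888116602802 open 1.001 F [0.  0.1 0.2]
time: 24.53
eef_pos: [0.4393, -0.1076, 0.0134]
tcp_rot: [0.175, 0.985, -0.0, 0.0]
contact_force: [-0.6, 0.2, 4.6]
opening: 0.198
t 24.53 tcp [ 0.4393 -0.1076  0.0134] units [-0.03 -0.01 -0.03] rows~ 0.02542840637833663 open 0.198 F [-0.6  0.2  4.6]
```

View pics/g15.png

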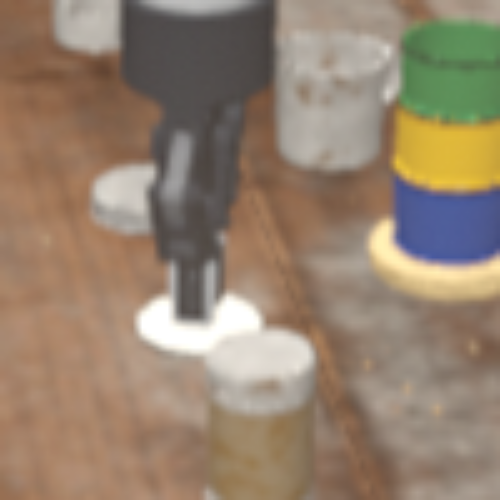

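```bash
python3 -m creep '[0,0,-0.4,0,0,0,-1.2,0,0,0,-2.4,0,0,0,-3.6,0,0,0,-4.8,0,0,0,-6,0,0,0,-7,0,0,0,-7.4,0,0,0,-7.4,0,0,0,-7.4,0,0,0,-7.4,0]'; python3 - <<'E'
from h import *
go(.584,-.049,.19)
S=imaging.read_camera('side');T=imaging.read_camera('top');s=ctrl.get_state()
r=imaging.silhouettes('side','lid')
print(ext(proj('side',SH['lid'][:144]+np.array(s['eef_pos'])-[0,0,.0134])),[(q['p'],mext(q['mask'])) for q in r])
cv2.imwrite('pics/g16.png',cv2.resize(S[130:280,220:370],None,fx=4,fy=4)[:,:,::-1])
E
```

```text
time: 25.5
eef_pos: [0.4377, -0.1068, 0.1956]
tcp_rot: [0.175, 0.985, 0.001, -0.002]
contact_force: [0.4, 0.5, -1.3]
opening: 0.197
t 25.5 tcp [ 0.4377 -0.1068  0.1956] units [-4.7   4.18  0.21] rows~ 3.773986451931893 open 0.197 F [ 0.4  0.5 -1.3]
[265.61477984 170.7282259  291.83638732 182.78009164] [(0.72, array([266.5, 170.5, 291.5, 182.5]))]
```

View pics/g16.png

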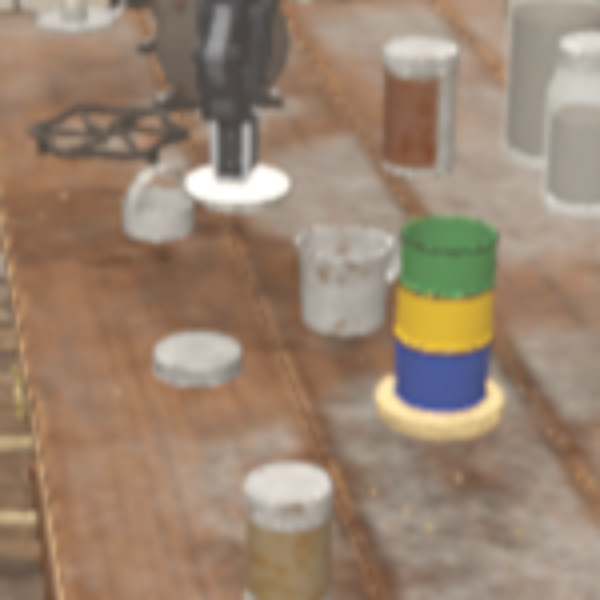

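```bash
python3 -m creep '[-0.4,0.35,0,0,-1.2,1.05,0,0,-2,1.8,0,0,-2.8,2.5,0,0,-3.6,3.2,0,0,-4.3,3.8,0,0,-4.7,4.18,0,0,-4.7,4.18,0.4,0,-4.7,4.18,0.8,0,-4.7,4.18,1.0,0,-4.7,4.18,1.0,0,-4.7,4.18,1.0,0,-4.7,4.18,1.0,0]'; python3 - <<'E'
from h import *
go(.584,-.049,.1354)
S=imaging.read_camera('side');s=ctrl.get_state()
r=imaging.silhouettes('side','lid')
print(ext(proj('side',SH['lid'][:144]+np.array(s['eef_pos'])-[0,0,.0134])),[(q['p'],mext(q['mask'])) for q in r])
cv2.imwrite('pics/g17.png',cv2.resize(S[130:250,270:390],None,fx=5,fy=5)[:,:,::-1])
E
```

```text
time: 26.73
eef_pos: [0.5848, -0.05, 0.1731]
tcp_rot: [0.175, 0.985, -0.0, -0.0]
contact_force: [-0.4, 1.2, -0.9]
opening: 0.196
t 26.73 tcp [ 0.5848 -0.05    0.1731] units [0.05 0.03 1.51] rows~ 0.9051832086329772 open 0.196 F [-0.4  1.2 -0.9]
[320.63755059 168.24488568 345.32196182 179.44818773] [(0.49, array([320.5, 168.5, 343.5, 179.5]))]
```

View pics/g17.png

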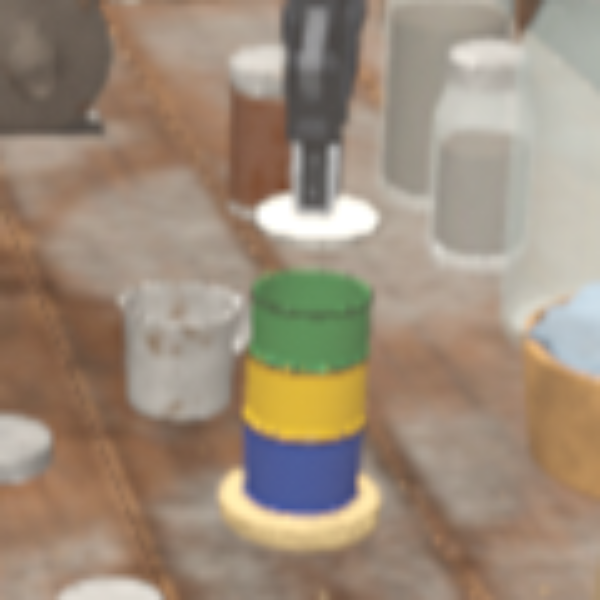

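```bash
python3 -m creep '[0.04,0.03,0.3,0,0.04,0.03,0.7,0,0.04,0.03,1.0,0,0.04,0.03,1.0,0,0.04,0.03,1.0,0,0.04,0.03,1.0,0]'; python3 -c "
from h import *
go(.584,-.049,.1354)"
```

```text
time: 27.33
eef_pos: [0.5846, -0.0486, 0.1478]
tcp_rot: [0.174, 0.985, -0.0, -0.0]
contact_force: [0.9, 0.0, -0.6]
opening: 0.201
t 27.33 tcp [ 0.5846 -0.0486  0.1478] units [ 0.02 -0.02  0.5 ] rows~ 0.29887053109946393 open 0.201 F [ 0.9  0.  -0.6]
```

```bash
python3 -m creep '[0.02,0,0.15,0,0.02,0,0.3,0,0.02,0,0.45,0,0.02,0,0.52,0,0.02,0,0.52,0,0.02,0,0.52,0]'; python3 - <<'E'
from h import *
go(.584,-.049,.1354)
S=imaging.read_camera('side')
cv2.imwrite('pics/g18.png',cv2.resize(S[130:250,270:390],None,fx=5,fy=5)[:,:,::-1])
E
```

```text
time: 27.83
eef_pos: [0.5845, -0.0485, 0.1354]
tcp_rot: [0.175, 0.985, -0.0, 0.0]
contact_force: [-0.2, -0.0, 1.0]
opening: 0.198
t 27.83 tcp [ 0.5845 -0.0485  0.1354] units [ 0.01 -0.02  0.  ] rows~ 0.01597414736856139 open 0.198 F [-0.2 -0.   1. ]
```

View pics/g18.png

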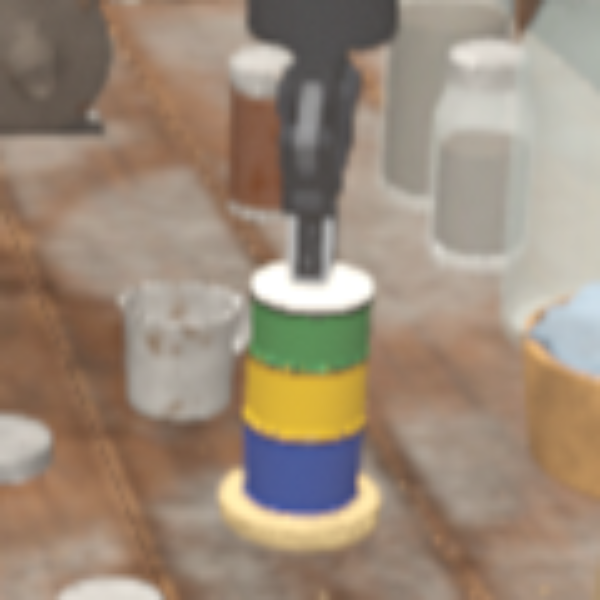

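```bash
python3 -m creep '[0,0,0,0,0,0,0,0,0,0,0,0,0,0,0,0,0,0,0,0,0,0,0,0,0,0,0,0,0,0,0,0,0,0,0,0,0,0,0,0,0,0,0,0,0,0,0,0]' 0 && python3 -m creep '[0,0,-0.6,0,0,0,-1.8,0,0,0,-3,0,0,0,-4,0,4,0,-4,0,5,0,-4,0,6,0,-4,0,6,0,-4,0,6,0,-4,0,6,0,-4,0]'; python3 - <<'E'
from h import *
go(.584,-.049,.1354)
T=imaging.read_camera('top');S=imaging.read_camera('side')
for n in('tier_green','lid','tier_yellow','tier_blue','base'):
    o={}
    for c in('top','side'):
        r=imaging.silhouettes(c,n)
        print(n,c,[(q['p'],q['uv']) for q in r[:1]])
        if r:o[c]=mext(r[0]['mask'])
    if len(o)==2 and n=='lid': print(fit(n,o))
cv2.imwrite('pics/g19.png',np.vstack([cv2.resize(T[130:290,140:440],None,fx=2.3,fy=2.3),cv2.resize(S[150:250,220:520],None,fx=2.3,fy=2.3)])[:,:,::-1])
cv2.imwrite('pics/g20.png',cv2.resize(S[130:250,270:390],None,fx=5,fy=5)[:,:,::-1])
E
```

```text
time: 28.88
eef_pos: [0.5841, -0.0485, 0.1351]
tcp_rot: [0.174, 0.985, -0.0, 0.0]
contact_force: [0.4, 0.1, 0.3]
opening: 1.001
time: 29.72
eef_pos: [0.4426, 0.0035, 0.2354]
tcp_rot: [0.174, 0.985, -0.0, 0.001]
contact_force: [0.1, -0.5, -0.2]
opening: 0.998
t 29.72 tcp [0.4426 0.0035 0.2354] units [-6.03 -0.03  4.01] rows~ 4.339485013783335 open 0.998 F [ 0.1 -0.5 -0.2]
tier_green top [(0.38, [300.9, 191.5])]
tier_green side [(0.81, [329.5, 195.6])]
lid top [(0.64, [313.0, 178.0])]
lid side [(0.7, [334.9, 186.2])]
(array([ 0.58510224, -0.04838654,  0.12307902]), array([-0.63370164, -0.08324211,  0.56376884, -0.04397977, -1.4770497 ,
       -1.12127979,  0.90903144,  1.50106006]))
tier_yellow top [(0.48, [302.4, 195.7])]
tier_yellow side [(0.8, [332.1, 207.0])]
tier_blue top []
tier_blue side [(0.54, [327.5, 224.5])]
base top [(0.8, [293.6, 196.3])]
base side [(0.74, [331.7, 232.4])]
```

View pics/g19.png

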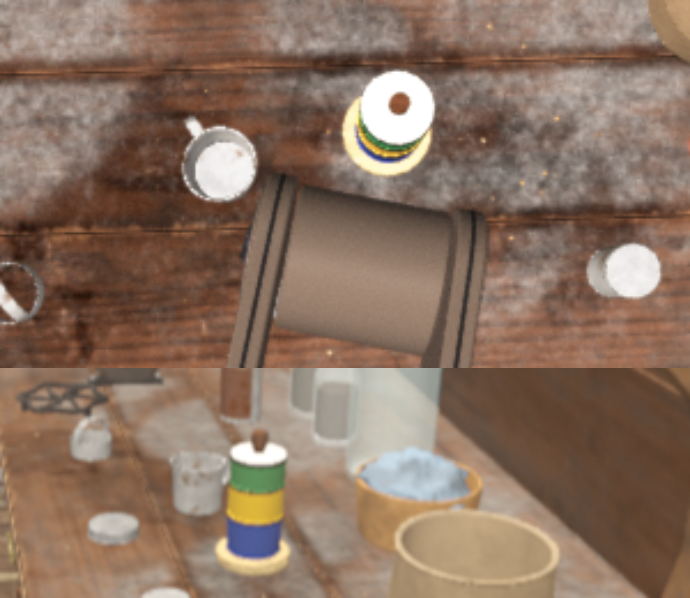

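View pics/g20.png

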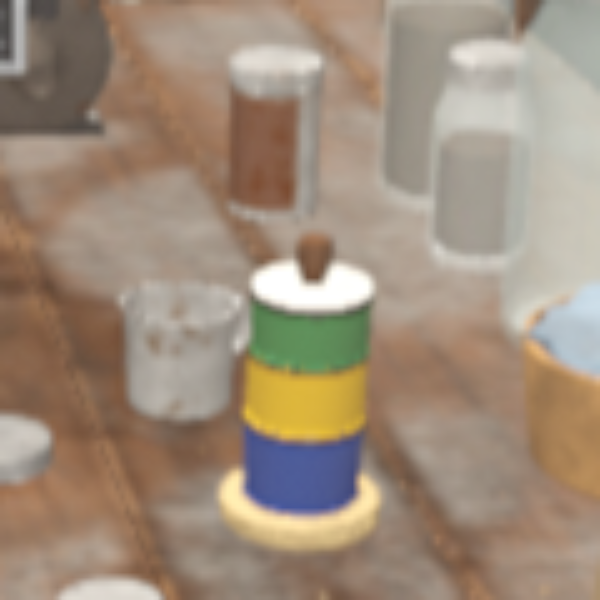

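The whole stack stands level and closed: the lid fits at z 0.123 (0.122 expected), and the arm is clear of everything.

```bash
python3 -m creep '[0,0,0,0,0,0,0,0,0,0,0,0]'; python3 -c "
from plant import ctrl
print(ctrl.sign_off())"
```

```text
time: 30.57
eef_pos: [0.4433, 0.0031, 0.2351]
tcp_rot: [0.174, 0.985, -0.0, 0.0]
contact_force: [-0.4, 0.1, -0.6]
opening: 1.003
the job is handed in; nothing more can be done
None
```

The food carrier is assembled on its base in the required order: blue, yellow, green, then the lid. I handed it in at about 30.6 s of the 93 s allowed, and no verdict was reported.

**Seating:** In the last pictures the stack looks level and closed, and the gripper is open and clear of it. The wrist force stayed at 7 N or below in every reading I took. Fitting the two camera views gave these heights and sideways offsets:

| Piece | On | Fitted height above the piece below (mm) | Expected (mm) | Sideways offset (mm) |
|---|---|---|---|---|
| Blue | base | 8.2 | 8 | about 1 |
| Yellow | blue | 43.6 | 44 | under 1 |
| Green | yellow | about 39–41 | 38 | about 1–1.5 |
| Lid | green | about 28–29 | 32 | about 1 |

**Where the checks disagreed:**
- **Green:** it fitted 1–3 mm high, and one of its two fits was outside the 2.5 mm tolerance.
- **Lid:** its fit is 3–4 mm low against green, because green fitted high and the lid's own fit was poorer, with errors up to 1.5 px. In world height the lid came out at 123 mm against 122 mm expected.
- **Why I accepted both:** one pixel is about 2.5 mm, and the tool was at the expected seated height (to 0.1 mm) when each piece was let go.
- **Final detection:** the network missed the blue tier in the last top view. It is mostly hidden there, but the side view shows it seated.

**Bystanders:** Nothing suggests the cup, cutter, zinc lid or spice tin was touched. They look unmoved in the pictures, but I did not re-measure their positions.

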